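# Crack open the drying box with the carved ring and hold it ajar

### The job

One of the two sealed drying boxes holds the carved bone ring, the other an uncut slab. Take the lid of the box with the ring, break it free of its tight seal without letting it fly up past 60 mm, and hold it still with about a 30 mm gap at the front edge so that the box can air. Leave the other box shut and the things on the bench where they are; finish while still holding the lid ajar.

Things in the scene. Friction and masses are not known exactly. Their poses are not given: they have to be found in the camera images.
- box_left: Black plastic drying box on the robot's left (+y), screwed to the bench, 170 (x) x 200 (y) x 85 mm high, walls 6 mm, inner floor 10 mm above the bench, turned up to 0.5 rad. Origin at the centre of its underside; x points from its front (robot side) to its hinge side, y along the hinge, z up. Its contents show through the clear lid.
- lid_left (a joint): Hinge of box_left's lid, rad: 0 shut, growing as the front edge rises (0.175 = 30 mm gap at the front edge), stop at 0.9. A tight snap seal (inside the front edge's middle) holds it shut: 13 to 20 N straight up at the handle breaks it; the pull then falls steadily to little more than the lid's weight (2 to 4 N) once the front edge is 15 mm up. Let go, it falls shut.
- hinge_left (a point): Middle of the hinge line of the 6 mm thick clear plastic lid of box_left, 85.5 mm above the bench, 85 mm from the box's centre along its x axis; the line runs along the box's y axis and the lid reaches 172 mm from it to the front edge. Axes as the lid's.
- handle_left (a point): Steel pull handle fixed on the lid of box_left: round bar, 10 mm diameter, 90 mm long along the box's y axis, on a post at each end (45 mm from the middle). Origin at the middle of the bar: lid shut, 126.5 mm above the bench, 35 mm above the lid's top face, 135 mm from the hinge line towards the front. Axes as the box's, turning with the lid.
- box_right: Black plastic drying box on the robot's right (-y), screwed to the bench, 170 (x) x 200 (y) x 85 mm high, walls 6 mm, inner floor 10 mm above the bench, turned up to 0.5 rad. Origin at the centre of its underside; x points from its front (robot side) to its hinge side, y along the hinge, z up. Its contents show through the clear lid.
- lid_right (a joint): Hinge of box_right's lid, rad: 0 shut, growing as the front edge rises (0.175 = 30 mm gap at the front edge), stop at 0.9. A tight snap seal (inside the front edge's middle) holds it shut: 13 to 20 N straight up at the handle breaks it; the pull then falls steadily to little more than the lid's weight (2 to 4 N) once the front edge is 15 mm up. Let go, it falls shut.
- hinge_right (a point): Middle of the hinge line of the 6 mm thick clear plastic lid of box_right, 85.5 mm above the bench, 85 mm from the box's centre along its x axis; the line runs along the box's y axis and the lid reaches 172 mm from it to the front edge. Axes as the lid's.
- handle_right (a point): Steel pull handle fixed on the lid of box_right: round bar, 10 mm diameter, 90 mm long along the box's y axis, on a post at each end (45 mm from the middle). Origin at the middle of the bar: lid shut, 126.5 mm above the bench, 35 mm above the lid's top face, 135 mm from the hinge line towards the front. Axes as the box's, turning with the lid.
- ring: Carved bone ring, off-white, flat, 60 mm outer and 32 mm inner diameter, 8 mm thick, lying on the floor of one of the two boxes (either one). Origin at the centre of its underside.
- slab: Uncut bone slab, off-white, 66 x 30 x 8 mm, lying on the floor of the other box. Origin at the centre of its underside.
- whetstone: Bystander: grey sharpening stone on a wooden base, 50 x 150 x 32 mm, on the bench beyond the boxes. Origin at the centre of its underside.
- jar: Bystander: closed glass jar, 66 mm diameter, 85 mm high, on the bench left of the boxes. Origin at the centre of its underside.
- handpiece: Bystander: black carving handpiece on its wooden rest, 190 x 30 x 35 mm, on the bench right of the boxes. Origin at the centre of its underside.

How it is judged:
On the way:
1. the lid of the box with the ring is broken free of its seal by the fingers (((horizontal distance between ring and box_left below 0.1 m and value of joint lid_left above 0.04 rad and contact force between the fingers and lid_left above 0.5 N) or (horizontal distance between ring and box_right below 0.1 m and value of joint lid_right above 0.04 rad and contact force between the fingers and lid_right above 0.5 N))), for 0.05 s.
At the end, for the whole second after the job is handed in: The lid of the box that holds the ring stands still (under 0.05 rad/s) between 0.095 and 0.27 rad, a gap of about 16 to 46 mm at its front edge, the fingers still bearing on it with more than 0.5 N; the other lid is shut (under 0.03 rad) (((horizontal distance between ring and box_left below 0.1 m and value of joint lid_left between 0.095 and 0.27 rad and contact force between the fingers and lid_left above 0.5 N and value of joint lid_right below 0.03 rad and velocity of joint lid_left between -0.05 and 0.05 rad/s) or (horizontal distance between ring and box_right below 0.1 m and value of joint lid_right between 0.095 and 0.27 rad and contact force between the fingers and lid_right above 0.5 N and value of joint lid_left below 0.03 rad and velocity of joint lid_right between -0.05 and 0.05 rad/s))); the arm keeps its last pose, push and grip.
It fails at once if the wrong box is opened ((horizontal distance between ring and box_left below 0.1 m and value of joint lid_right above 0.06 rad) or (horizontal distance between ring and box_right below 0.1 m and value of joint lid_left above 0.06 rad)).
It fails at once if a lid flies up past 60 mm (0.36 rad) (value of joint any of lid_left, lid_right above 0.36 rad).
It fails at once if a bystander is shifted by more than 30 mm (distance of any of whetstone, jar, handpiece from where it was at the start of the episode above 0.03 m).
It also fails if it takes over 32 s, if anything falls off the work surface, if the arm or the gripper's body presses on something with over 40 N, if the wrist force passes 120 N, or if a joint passes its speed limit or range.

### The arm

A 6-joint arm with a two-finger parallel gripper is mounted at the origin on the work surface. World frame = base frame: x ahead of the robot, y to its left, z up, the work surface at z = 0. Lengths are in m, angles in rad, forces in N, time in s.
With the tool pointing down it reaches from about 0.35 to 0.925 m from the base axis. Payload 6.4 kg.
Tool frame: the origin (TCP) lies on the mounting face of the last link; the fingertips stand 173 mm ahead of it and the grasp point (between the pads) lies 155 mm ahead of it; z points along the fingers, y is the line along which they close (so a half turn about z gives the same grasp; the last joint's range is limited). The gripper opens to 85 mm and grips with 20 to 120 N. Pads are 22 mm wide; open, the fingers measure 114 mm over their backs; the gripper's body (76 mm by 85 mm) begins 54 mm behind the grasp point. The pads swing forward as they close: fully open they stand 13 mm farther back than shut.
Start: joints at [-0.174, 0.245, 1.558, -0, 1.339, -0.174], TCP at [0.65, 0, 0.405] pointing down, gripper open.
Joint ranges: [-3.13, 3.13], [-1.02, 2.26], [0.13, 2.54], [-0.95, 4.09], [0.21, 2.88], [-2.74, 2.74]. Speed limits (rad/s): [2.57, 2.57, 3.14, 3.14, 3.14, 3.14].

### API

Orientations are given as a unit quaternion [w, x, y, z].
In Python, from rig import r gives the robot as it stands.
- The arm moves only by the shell command python3 -m jog 'ROWS' [FORCE]. ROWS is JSON, a list of rows, each a list of 3 entries, a list of its own where there are three numbers: the opening, from 0 (shut) to 1 (fully open), then the shift along the tool's x, y, z in m, then the turn about the tool's z in degrees. In form: [[jaw, [x, y, z], turn], ...]. A call has 1 to 20 rows; each row is the pose to reach, as a shift and turn from the pose commanded when the call began, along the tool's axes at that moment; what a row does not reach only later rows make up. A row lasts 1/10 s, in which the tool goes at most 50 mm and 8.59 degrees, less where a joint would pass 70% of its speed; a pose out of reach is approached as far as the arm can. A call with a gripper value outside its range is refused whole. The fingers move at their own pace and stop on an object; FORCE is the grip in N (left out, the last holds). Time passes only in rows, so rows that repeat a pose let the fingers close. It gives the time, the measured TCP pose, the force, the opening and the grip force at its end, in the units of the state.
- r.observe(): the state, without advancing time (a new reading comes with each control period).
- r.snapshot(name): name is "scene" or "side" or "wrist"; returns (picture, depth): 420x560x3 uint8, red, green, blue; 420x560 float32, m along the optical axis (not along the pixel's ray), 0 where there is no reading.
- r.camera_info(name): a dict with "vfov" (degrees; the focal length in pixels is half the picture's height over the tangent of half this angle, whatever the lens; pixels are square), "cx", "cy" (the principal point, pixels), "camera_from_world" (4x4, takes a point from world to camera coordinates). Camera axes: x right, y up, looking along -z (the intrinsics and any distortion apply to the point x, -y, -z); pixel columns grow to the right and rows downward; lengths in m; the calibration is good to about 2 mm. The wrist camera is an equidistant fisheye: a pixel r from the principal point sees the ray r / f radians off the axis. A picture is of the moment at which its call begins: read the wrist's pose just before it. camera_info takes no time and is no camera call; for the wrist camera it gives the pose at the moment of the call.
- r.hand_in(): hands the job in; it is judged then, once.
The state is a dict: "time": time; "qpos": joint angles; "joint_vel": joint speeds; "effort": joint torques, N m; "ee_pos": TCP position; "eef_rot": TCP orientation; "ft_force": force on the tool from outside, world axes, zero at the start; "ft_torque": the same for the moment, N m; "grip_width": finger opening in m; "grip_force": force on a finger pad.
Only numpy, scipy, OpenCV 4.12 (cv2) and the standard library are available. Lean on these libraries where they do the work, as an engineer would, in place of code of your own. Each camera call takes 0.05 s, during which the arm holds its last target. There are 200 camera calls.

## Working session

There is one attempt and no reset: what is moved stays moved. The work goes in short steps, Python scripts to look and compute and a shell command to move; the robot and the scene stay as the last step left them, time stands still between calls to the robot, and variables do not carry over. Pictures are saved under pics/ and viewed, at most 10 in all, crops included, and the job is handed in when it is done.

```bash
mkdir -p pics
python3 - <<'E'
from rig import r
import cv2,numpy as np
o=r.observe();print(o['time'],o['ee_pos'],o['eef_rot'],o['ft_force'])
for n in("scene","wrist"):
    i=r.camera_info(n);print(n,{k:np.round(v,4).tolist() for k,v in i.items() if not isinstance(v,str)})
    p,d=r.snapshot(n);np.savez(f"pics/{n}0.npz",p=p,d=d,T=np.array(i["camera_from_world"]),k=[i["vfov"],i["cx"],i["cy"]])
    cv2.imwrite(f"pics/{n}0.png",p[:,:,::-1])
E
```

```text
0.0 [6.49760609e-01 3.88295600e-05 4.03549267e-01] [-8.10941266e-04  7.07116631e-01  7.07096228e-01 -5.80183839e-04] [-0.70372164 -0.10814671 -0.47561539]
scene {'vfov': 55.633, 'cx': 275.662, 'cy': 202.3047, 'camera_from_world': [[0.6905, 0.723, -0.0218, -0.4188], [-0.4125, 0.4183, 0.8092, 0.1717], [0.5942, -0.5498, 0.5871, -1.5278], [0.0, 0.0, 0.0, 1.0]]}
wrist {'vfov': 65.7065, 'cx': 281.474, 'cy': 204.4886, 'camera_from_world': [[1.0, 0.0008, -0.0015, -0.6483], [-0.0012, 0.9616, -0.2744, 0.0343], [0.0012, 0.2744, 0.9616, -0.3796], [0.0, 0.0, 0.0, 1.0]]}
```

View pics/scene0.png

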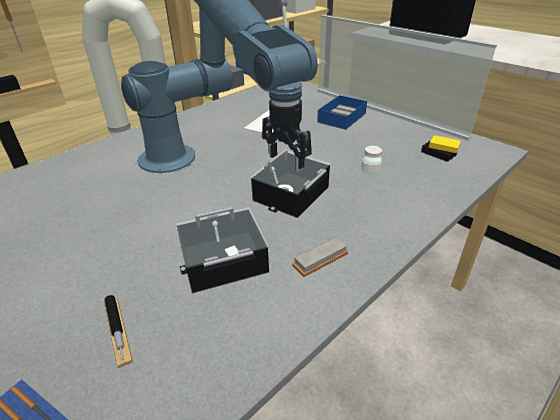

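View pics/wrist0.png

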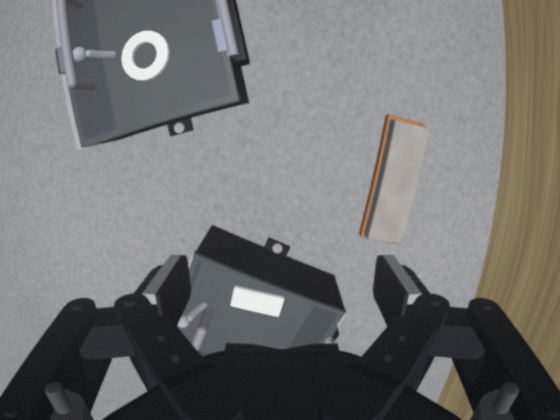

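The ring (wrist pixel 145,55) is in the left box, at the top left of the wrist view. The slab (257,301) is in the right box. The left handle's bar runs near column 65, by the lid's front edge.

```bash
cat > h.py <<'E'
import numpy as np
def ray(f,uv,z):
    a=np.load(f);v,cx,cy=a["k"];T=a["T"];F=210/np.tan(np.radians(v/2))
    x,y=uv[0]-cx,uv[1]-cy
    if "wrist" in f:
        q=np.hypot(x,y);t=q/F;c=np.array([x/q*np.sin(t),-y/q*np.sin(t),-np.cos(t)])
    else: c=np.array([x/F,-y/F,-1])
    R=T[:3,:3];o=-R.T@T[:3,3];d=R.T@c
    return o+d*(z-o[2])/d[2]
E
python3 - <<'E'
from h import *
f="pics/wrist0.npz";a=np.load(f);print("cam",-a["T"][:3,:3].T@a["T"][:3,3])
for n,uv,z in[("ring",(145,55),.018),("lid FR corner",(80,147),.0915),("hinge R corner",(246,100),.088),("bar R end?",(80,85),.1265),("bar at",(65,40),.1265),("slab",(257,301),.018)]:
    print(n,ray(f,uv,z).round(3))
f="pics/scene0.npz"
for n,uv,z in[("ring",(285,189),.018)]: print(n,ray(f,uv,z).round(3))
E
```

```text
cam [0.64877686 0.07166981 0.37351422]
ring [0.493 0.147 0.018]
lid FR corner [0.448 0.05  0.092]
hinge R corner [0.618 0.084 0.088]
bar R end? [0.476 0.107 0.126]
bar at [0.458 0.151 0.126]
slab [ 0.617 -0.159  0.018]
ring [0.496 0.148 0.018]
```

```bash
python3 -m jog '[[1,[0.01,-0.02,0],-2],[1,[0.03,-0.05,0],-4],[1,[0.05,-0.09,0],-6],[1,[0.07,-0.13,0],-8],[1,[0.09,-0.16,0],-10],[1,[0.1,-0.18,0],-11],[1,[0.1,-0.187,0],-11.3],[1,[0.1,-0.187,0],-11.3],[1,[0.1,-0.187,0],-11.3]]' 60
python3 - <<'E'
from rig import r
import cv2,numpy as np
n="wrist"
i=r.camera_info(n);p,d=r.snapshot(n);np.savez(f"pics/{n}1.npz",p=p,d=d,T=np.array(i["camera_from_world"]),k=[i["vfov"],i["cx"],i["cy"]])
cv2.imwrite(f"pics/{n}1.png",p[:,:,::-1])
o=r.observe();print(o['time'],o['ee_pos'],o['eef_rot'],o['ft_force'])
E
```

```text
time: 1.0
ee_pos: [0.4636, 0.0995, 0.4048]
eef_rot: [0.0, 0.634, 0.773, 0.0]
ft_force: [0.9, 0.4, -0.3]
grip_width: 0.085
grip_force: 0.0
1.05 [0.46379128 0.09945004 0.40476047] [1.31487223e-04 6.34494849e-01 7.72927078e-01 4.99360888e-05] [0.00529969 0.22559436 1.21630201]
```

View pics/wrist1.png

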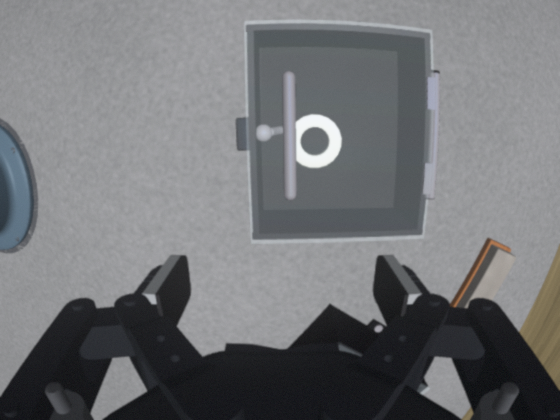

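The bar runs from (289,72) to (291,198). A ball on a stem at (264,131) stands near the front edge, so I need its height before bringing a finger down there.

Run:
```python
from h import *
f="pics/wrist1.npz";a=np.load(f);d=a["d"];v,cx,cy=a["k"];F=210/np.tan(np.radians(v/2));T=np.linalg.inv(a["T"])
def pt(u,w):
    x,y=u-cx,w-cy;q=np.hypot(x,y);t=q/F;Z=d[w,u];k=Z*np.tan(t)/q
    return (T@[x*k,-y*k,-Z,1])[:3].round(4)
for n,u,w in[("ball",264,131),("ball2",262,129),("stem",272,131),("stem",278,130),("bar",289,80),("bar",290,115),("bar",291,150),("bar",291,190),("tab",241,133),("lid",330,60),("lidF",257,60)]: print(n,(u,w),pt(u,w))
p=[ray(f,q,.1265) for q in((289,72),(291,198))];print([x.round(4) for x in p],np.linalg.norm(p[0]-p[1]))
c=[ray(f,q,.0915) for q in((246,23),(431,32),(425,237),(254,241))]
for x in c: print("corner",x.round(4))
ux=(c[1]+c[2]-c[0]-c[3])/2;uy=(c[0]-c[3]+c[1]-c[2])/2
print(np.linalg.norm(ux),np.linalg.norm(uy),np.arctan2(ux[1],ux[0]),np.arctan2(-uy[0],uy[1]),sum(c)/4)
b=p[0]-p[1];print("bar mid",(p[0]+p[1])/2,"yaw",np.arctan2(-b[0],b[1]))
```

```text
ball (264, 131) [0.4375 0.1524 0.0923]
ball2 (262, 129) [0.4355 0.1538 0.0928]
stem (272, 131) [0.4443 0.1536 0.0916]
stem (278, 130) [0.4492 0.1555 0.092 ]
bar (289, 80) [0.4498 0.1959 0.1313]
bar (290, 115) [0.4556 0.1703 0.1326]
bar (291, 150) [0.4617 0.1445 0.1304]
bar (291, 190) [0.4678 0.1147 0.1326]
tab (241, 133) [0.4172 0.1463 0.0836]
lid (330, 60) [0.4808 0.2252 0.0925]
lidF (257, 60) [0.4196 0.2123 0.0926]
[array([0.4486, 0.2025, 0.1265]), array([0.4696, 0.1069, 0.1265])] 0.09785686861647004
corner [0.4033 0.2442 0.0915]
corner [0.5682 0.2798 0.0915]
corner [0.6133 0.0853 0.0915]
corner [0.4469 0.0503 0.0915]
0.16936602672418008 0.1992096859382674 0.21012485891977561 0.22445521110209168 [0.50790551 0.16487665 0.0915    ]
bar mid [0.45907007 0.15469877 0.1265    ] yaw 0.2164264955589132
```

```bash
python3 -m jog '[[1,[0.02,0.002,0],-1.1],[1,[0.045,0.005,0],-1.1],[1,[0.055,0.0063,0.005],-1.1],[1,[0.055,0.0063,0.02],-1.1],[1,[0.055,0.0063,0.045],-1.1],[1,[0.055,0.0063,0.07],-1.1],[1,[0.055,0.0063,0.095],-1.1],[1,[0.055,0.0063,0.115],-1.1],[1,[0.055,0.0063,0.122],-1.1],[1,[0.055,0.0063,0.123],-1.1],[1,[0.055,0.0063,0.123],-1.1]]' 80
python3 - <<'E'
from rig import r
import cv2
for n in("wrist","scene"):
    p,d=r.snapshot(n);cv2.imwrite(f"pics/{n}2.png",p[:,:,::-1])
E
```

```text
time: 2.15
ee_pos: [0.459, 0.155, 0.2823]
eef_rot: [0.0, 0.627, 0.779, 0.0]
ft_force: [-0.4, -0.0, -0.4]
grip_width: 0.0854
grip_force: 0.0
```

View pics/wrist2.png

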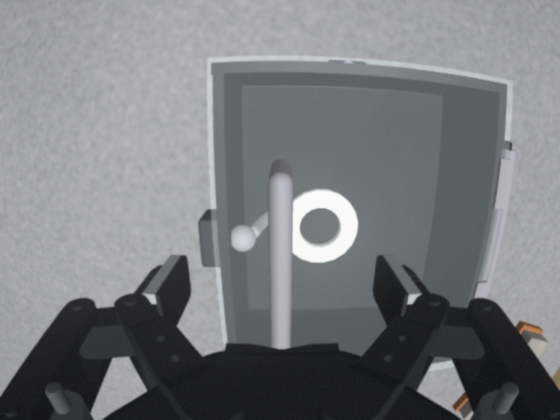

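The bar (column 281) lies midway between the fingers (187 and 377), so I'm closing now.

```bash
python3 -m jog '[[0,[0,0,0],0],[0,[0,0,0],0],[0,[0,0,0],0],[0,[0,0,0],0],[0,[0,0,0],0],[0,[0,0,0],0],[0,[0,0,0],0],[0,[0,0,0],0],[0,[0,0,0],0],[0,[0,0,0],0]]' 80
```

```text
time: 3.25
ee_pos: [0.4585, 0.1552, 0.2819]
eef_rot: [0.0, 0.627, 0.779, 0.0]
ft_force: [-0.1, 0.0, 3.3]
grip_width: 0.0069
grip_force: 78.1
```

```bash
python3 -m jog '[[0,[0,0,-0.001],0],[0,[0,0.0003,-0.002],0],[0,[0,0.0006,-0.003],0],[0,[0,0.001,-0.004],0],[0,[0,0.001,-0.004],0]]' 80
```

```text
time: 3.75
ee_pos: [0.4588, 0.1552, 0.2832]
eef_rot: [-0.0, 0.627, 0.779, 0.0]
ft_force: [8.8, 1.1, -16.5]
grip_width: 0.007
grip_force: 77.9
```

```bash
python3 -m jog '[[0,[0,0.0003,-0.001],0],[0,[0,0.0006,-0.002],0],[0,[0,0.001,-0.003],0],[0,[0,0.0013,-0.004],0],[0,[0,0.0013,-0.004],0]]' 80
```

```text
time: 4.25
ee_pos: [0.4604, 0.1556, 0.288]
eef_rot: [-0.0, 0.627, 0.779, 0.0]
ft_force: [7.6, 1.5, -11.2]
grip_width: 0.0072
grip_force: 78.6
```

The seal has broken with the lid still in the grip. I'll carry on along the arc.

```bash
python3 -m jog '[[0,[0,0.0004,-0.001],0],[0,[0,0.0008,-0.002],0],[0,[0,0.0012,-0.0035],0],[0,[0,0.002,-0.005],0],[0,[0,0.0026,-0.0065],0],[0,[0,0.0032,-0.008],0],[0,[0,0.004,-0.01],0],[0,[0,0.005,-0.012],0],[0,[0,0.006,-0.0145],0],[0,[0,0.0065,-0.016],0],[0,[0,0.0065,-0.016],0],[0,[0,0.0065,-0.016],0],[0,[0,0.0065,-0.016],0],[0,[0,0.0065,-0.016],0]]' 80
python3 - <<'E'
from rig import r
import cv2,numpy as np
o=r.observe();print(o['time'],o['ee_pos'],o['ft_force'],o['joint_vel'])
a=[r.snapshot(n)[0][:,:,::-1] for n in("scene","side")]
cv2.imwrite("pics/scene3.png",cv2.resize(np.ascontiguousarray(a[0][90:290,150:400]),(750,600)));cv2.imwrite("pics/side3.png",a[1])
E
```

```text
time: 5.65
ee_pos: [0.4672, 0.1571, 0.3054]
eef_rot: [0.0, 0.627, 0.779, 0.001]
ft_force: [5.2, 2.1, -5.5]
grip_width: 0.0071
grip_force: 77.9
5.65 [0.46715499 0.15706711 0.30544216] [ 5.18542645  2.09617606 -5.54414816] [-1.24889161e-03  3.93447671e-06 -1.48882399e-03 -7.88193925e-04
  7.01949797e-04  6.78651162e-04]
```

View pics/side3.png

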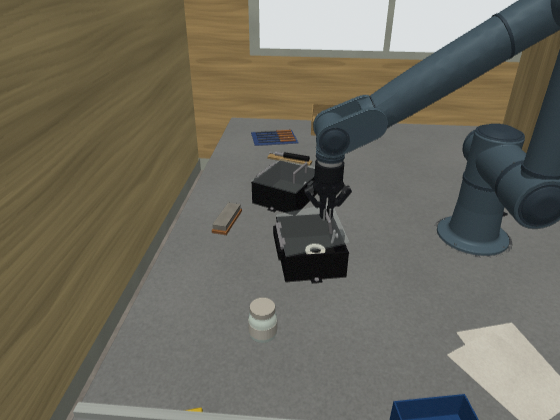

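View pics/scene3.png

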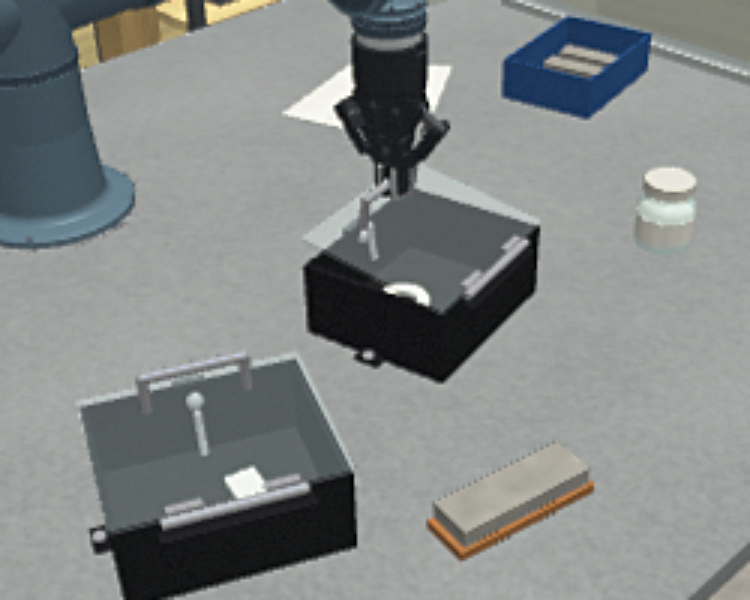

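The views show the ring box's lid ajar (front edge at about (310,240) in the scene crop) and still held in the fingers. The other box is shut and the bystanders haven't moved. The handle is 23.5 mm up, which puts the lid at about 0.18 rad.

```bash
python3 -c "
from rig import r
print(r.hand_in())"
```

```text
the job is handed in; nothing more can be done
None
```

I handed the job in with the left box (the one with the ring) unsealed and its lid held still at about 0.18 rad, a gap of about 30 mm; the right box was still shut and the bystanders unmoved, but the hand-in returned no verdict.

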